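Seat the keyed lap wheel on the jade polisher's spindle

ROBOT

A 6-joint arm with a two-finger parallel gripper is mounted at the origin on the work surface. World frame = base frame: x ahead of the robot, y to its left, z up, the work surface at z = 0. Lengths are in m, angles in rad, forces in N, time in s.
With the tool pointing down it reaches from about 0.275 to 0.725 m from the base axis. Payload 15.9 kg.
Tool frame: the origin (TCP) lies on the mounting face of the last link; the fingertips stand 173 mm ahead of it and the grasp point (between the pads) lies 155 mm ahead of it (manip.hold_point_z is the distance from the TCP to the grasp point, in m); z points along the fingers, y is the line along which they close (so a half turn about z gives the same grasp; the last joint's range is limited). The gripper opens to 85 mm and grips with 20 to 120 N. Pads are 22 mm wide; open, the fingers measure 114 mm over their backs; the gripper's body (76 mm by 85 mm) begins 54 mm behind the grasp point. The pads swing forward as they close: fully open they stand 13 mm farther back than shut.
Start: joints at [1.248, 0.213, -0.034, 1.323, 0, 1.571], TCP at [0.159, 0.474, 0.405] pointing down, gripper open.
Joint ranges: [-2.98, 2.98], [-0.74, 1.72], [-1.14, 1.35], [-2.1, 2.04], [-1.57, 1.44], [-3.14, 3.14]. Speed limits (rad/s): [1.89, 1.89, 2.39, 2.57, 3.14, 3.14].

INTERFACE

Orientations are given as a unit quaternion [x, y, z, w].
In Python, from rig import manip gives the robot as it stands. Calls block until the motion is done:
- manip.reach(position, orientation): joint-space move of the TCP to a pose.
- manip.servo_line(position, speed=0.15, rotation=None): straight line of the TCP; rotation=None keeps the orientation; speed is the mean speed in m/s.
- manip.movej(angles): joint-space move.
- manip.gripper_open() and manip.close_gripper(strength=None): open the fingers fully, or close them until they stop; strength is the grip in N (None keeps the last).
- manip.sleep(seconds).
- manip.ik(position, orientation): joint angles nearest the present ones, or None.
- manip.read_camera(name): name is "scene" or "side" or "wrist"; returns a dict with "image" (400x640x3 uint8, blue, green, red), "range_z" (400x640 float32, m along the optical axis (not along the pixel's ray), 0 where there is no reading), "fx", "fy", "cx", "cy" (pixels), "world_to_cam" (4x4, takes a point from world to camera coordinates). Camera axes: x right, y up, looking along -z (the intrinsics and any distortion apply to the point x, -y, -z); pixel columns grow to the right and rows downward; lengths in m; the calibration is good to about 2 mm. A picture is of the moment at which its call begins.
A pose or a line that the arm cannot do raises manip.PlanningError and nothing moves.
- manip.close_job(): hands the job in; it is judged then, once.
Readings, each from a call of its own:
- manip.get_clock(): time.
- manip.get_qpos(): joint angles.
- manip.get_joint_vel(): joint speeds.
- manip.get_joint_torque(): joint torques, N m.
- manip.get_position(): TCP position.
- manip.get_ee_rot(): TCP orientation.
- manip.get_force(): force on the tool from outside, world axes, zero at the start.
- manip.get_ft_torque(): the same for the moment, N m.
- manip.get_finger_gap(): finger opening in m.
- manip.get_grip_force(): force on a finger pad.
Only numpy, scipy, OpenCV 4.12 (cv2) and the standard library are available. Lean on these libraries where they do the work, as an engineer would, in place of code of your own. Each camera call takes 0.05 s, during which the arm holds its last target. There are 200 camera calls.

TASK

Fit the lap wheel with the slotted hole and oblong hub onto the upright spindle of the low grey polishing machine: lift it by its hub, lower it over the spindle, and turn it while pressing lightly until its two slots take the spindle's cross key and it drops fully home, flat on the flange. Keep hold of it until it is down, then let go and move clear. Leave the other two wheels where they lie.

Things in the scene. Friction and masses are not known exactly. Their poses are not given: they have to be found in the camera images.
- lap_wheel: Loose metal wheel, 0.4 kg: disc 116 mm across, 12 thick, with an oblong hub 80 mm along x, 54 mm across its two flats along y (fingers close on these), standing 30 mm above the disc; overall height 42. Hole right through, 34 mm across, with two facing slots 22 mm wide along x, reaching 32 mm from the centre. Origin: centre of the underside, z up. A half turn makes no difference.
- spindle: Fixed, does not turn. Origin: on its axis, top of its round flange, z up, 70 mm above the table. Shaft 60 mm tall, 28 mm thick, tapering above 34 mm to a 12 mm nose. Cross key along x on both sides: to 28 mm from the axis, 10 thick, 26 tall, ridged top. Home: wheel's origin at this origin, its x along this x (either way); out of line it stays 20-26 mm high. Play 3 mm, 10 degrees.
- plain_wheel: Another wheel, to be left alone: the same disc, but a round hub 54 mm across with a plain round hole 28 mm across, overall height 42 mm. Origin: centre of its underside.
- cup_wheel: Another wheel, to be left alone: 100 mm across, 40 mm tall, with a solid tapered round hub and no through hole. Origin: centre of its underside.
Not all that is in view belongs to the job. What is shaped like the lap_wheel but brown is not meant.

How it is judged:
On the way:
1. the wheel is brought down over the spindle, slots on the key, to within 12 mm of home while still held in the fingers (z of lap_wheel in the frame of spindle below 0.012 m and horizontal distance between lap_wheel and spindle below 0.01 m and angle between the x axis of lap_wheel and the x axis of spindle, either way round below 0.35 rad and contact force between the fingers and lap_wheel above 0.5 N), for 0.05 s.
At the end, for the whole second after the job is handed in: The slotted lap wheel sits on the spindle at rest and released, its underside within 4 mm of the flange, level within 4 degrees, centred within 10 mm, its slots within 20 degrees of the key (z of lap_wheel in the frame of spindle between -0.004 and 0.004 m and horizontal distance between lap_wheel and spindle below 0.01 m and angle between the x axis of lap_wheel and the x axis of spindle, either way round below 0.35 rad and angle between lap_wheel's own z axis and vertical below 0.07 rad and linear speed of lap_wheel below 0.02 m/s); the robot touches nothing.
It fails at once if one of the other two wheels is shifted by more than 40 mm (distance of any of plain_wheel, cup_wheel from where it was at the start of the episode above 0.04 m).
It also fails if it takes over 38 s, if anything falls off the work surface, if the arm or the gripper's body presses on something with over 40 N, if the wrist force passes 120 N, or if a joint passes its speed limit or range.

## Working session

There is one attempt and no reset: what is moved stays moved. The work goes in short steps, each a Python script; the robot and the scene stay as the last script left them, time stands still between calls to the robot, and variables do not carry over. Pictures are saved under pics/ and viewed, at most 10 in all, crops included, and the job is handed in when it is done.

```bash
mkdir -p pics; ls
python3 - <<'E'
from rig import manip
import cv2,numpy as np,pickle
d={}
for n in("scene","side"):
    c=manip.read_camera(n);d[n]=c;cv2.imwrite(f"pics/{n}0.png",c["image"])
    print(n,c["fx"],c["fy"],c["cx"],c["cy"],c.keys());print(np.round(c["world_to_cam"],3),(c["range_z"]>0).mean())
pickle.dump(d,open("d0.pkl","wb"))
print(manip.get_clock(),manip.hold_point_z,manip.get_ee_rot())
E
```

```text
pics
scene 491.9280357380852 491.9280357380852 314.1271706875309 198.518391308451 dict_keys(['image', 'range_z', 'fx', 'fy', 'cx', 'cy', 'world_to_cam'])
[[-0.304  0.953  0.005  0.208]
 [-0.695 -0.226  0.683  0.242]
 [ 0.651  0.204  0.731 -1.641]
 [ 0.     0.     0.     1.   ]] 0.99593359375
side 397.0304621807992 397.0304621807992 323.2382851299064 200.49709428419126 dict_keys(['image', 'range_z', 'fx', 'fy', 'cx', 'cy', 'world_to_cam'])
[[ 0.901 -0.433  0.003 -0.433]
 [ 0.336  0.704  0.626 -0.131]
 [-0.273 -0.564  0.78  -0.879]
 [ 0.     0.     0.     1.   ]] 0.99573046875
0.1 0.1547 [ 1.60715644e-01  9.87000621e-01 -4.97256727e-04 -9.05515202e-05]
```

View pics/scene0.png

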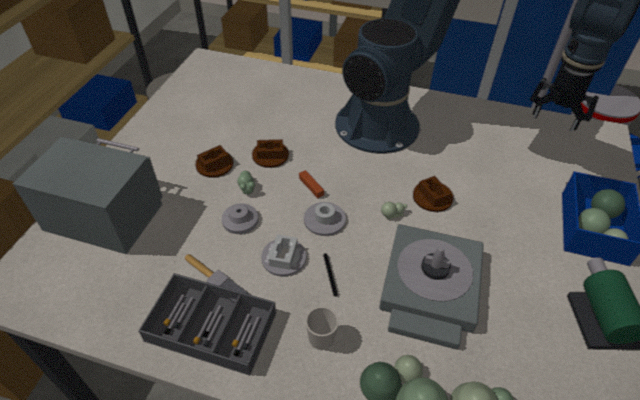

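View pics/side0.png

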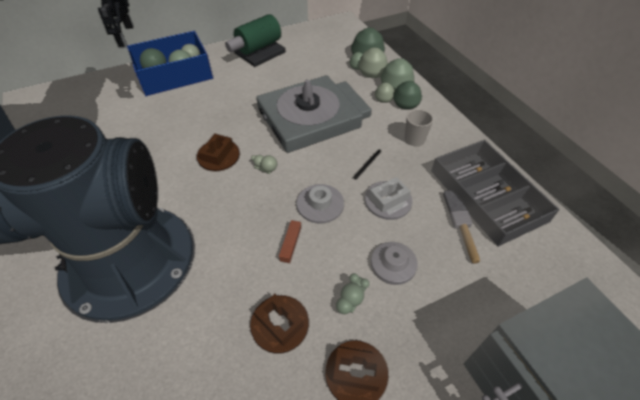

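The scene view shows the lap wheel (pale, oblong hub) at (285,255), with the plain wheel at (325,217), the cup wheel at (240,217) and the spindle at (437,262). In the side view the lap wheel is at (389,197) and the spindle at (308,98). Next I'll turn these into positions.

```bash
cat > h.py <<'E'
import numpy as np,cv2
def cloud(c):
    z=c["range_z"];v,u=np.mgrid[:400,:640]
    P=np.stack([(u-c["cx"])/c["fx"]*z,-(v-c["cy"])/c["fy"]*z,-z],-1)
    W=c["world_to_cam"];P=(P-W[:3,3])@W[:3,:3]
    P[z<=0]=np.nan
    return P
def near(P,xy,r,z0,z1):
    m=(np.linalg.norm(P[...,:2]-xy,axis=-1)<r)&(P[...,2]>z0)&(P[...,2]<z1);return m
E
python3 - <<'E'
import pickle;from h import *
d=pickle.load(open("d0.pkl","rb"))
seed={"scene":dict(lap=(285,258),plain=(325,228),cup=(240,229),spin=(437,290)),"side":dict(lap=(389,210),plain=(320,214),cup=(393,275),spin=(308,118))}
rows=[]
for n,c in d.items():
    P=cloud(c);print(n,"table z",[np.round(np.nanmedian(P[v-3:v+4,u-3:u+4].reshape(-1,3),0),4) for u,v in ([(220,330+0),(350,260)] if n=="side" else [(380,250),(170,250)])])
    for k,(u,v) in seed[n].items(): print(k,np.round(P[v,u],4))
    for k,zr,r in(("lap",(.036,.05),.07),("lap",(.008,.018),.075),("plain",(.008,.018),.075),("cup",(.03,.05),.06),("spin",(.066,.076),.09),("spin",(.082,.105),.06),("spin",(.11,.14),.06)):
        u,v=seed[n][k];m=near(P,P[v,u,:2],r,*zr);q=P[m]
        if len(q)<5: print(k,zr,len(q));continue
        R=cv2.minAreaRect((q[:,:2]*1000).astype(np.float32));(cx,cy),rad=cv2.minEnclosingCircle((q[:,:2]*1000).astype(np.float32))
        print(k,zr,len(q),"zmed %.4f"%np.median(q[:,2]),"rect",np.round(R[0],1),np.round(R[1],1),round(R[2],1),"circ",round(cx,1),round(cy,1),round(rad,1))
    # ortho rectified views: lap hub top z=.042, spindle key z=.096
    for k in("lap","spin"):
        u,v=seed[n][k];ctr=P[v,u,:2]
        zz=.042 if k=="lap" else .093
        g=np.linspace(.09,-.09,400);X,Y=np.meshgrid(ctr[0]+g,ctr[1]+g,indexing="ij") # row up=+x, right=-y
        Q=np.stack([X,Y,np.full_like(X,zz)],-1)@c["world_to_cam"][:3,:3].T+c["world_to_cam"][:3,3]
        U=c["cx"]+c["fx"]*Q[...,0]/-Q[...,2];V=c["cy"]-c["fy"]*Q[...,1]/-Q[...,2]
        rows.append(cv2.convertScaleAbs(cv2.remap(c["image"],U.astype(np.float32),V.astype(np.float32),1),alpha=1.5));print(k,"ortho ctr",ctr)
o=np.vstack([np.hstack(rows[:2]),np.hstack(rows[2:])]);cv2.imwrite("pics/ortho.png",cv2.resize(o,(600,600)))
E
```

```text
scene table z [array([0.5042, 0.1234, 0.0015]), array([ 0.6733, -0.3974,  0.0016])]
lap [ 0.6328 -0.0921  0.0434]
plain [ 0.4886 -0.0319  0.0161]
cup [ 0.564  -0.2455  0.0191]
spin [0.6176 0.278  0.0544]
lap (0.036, 0.05) 399 zmed 0.0429 rect [ 606.  -107.7] [82.7 55.4] 5.7 circ 604.9 -107.0 47.2
lap (0.008, 0.018) 628 zmed 0.0134 rect [ 615.5 -101.7] [ 96.5 112.9] 23.1 circ 607.3 -106.2 57.8
plain (0.008, 0.018) 610 zmed 0.0136 rect [466.4 -30.6] [119.4 109.9] 46.7 circ 479.7 -34.7 68.3
cup (0.03, 0.05) 234 zmed 0.0401 rect [ 530. -262.] [42.8 53.9] 22.6 circ 527.2 -262.4 28.0
spin (0.066, 0.076) 294 zmed 0.0718 rect [561.9 264.7] [62.5 66.2] 4.3 circ 558.6 264.5 35.3
spin (0.082, 0.105) 102 zmed 0.0926 rect [566.3 273.2] [12.2 40.3] 8.8 circ 562.2 272.6 20.2
spin (0.11, 0.14) 71 zmed 0.1196 rect [565.6 265.4] [11.7 20.7] 7.5 circ 564.2 265.2 10.4
lap ortho ctr [ 0.63283824 -0.09208532]
spin ortho ctr [0.61762685 0.27799144]
side table z [array([ 0.1393, -0.2429,  0.001 ]), array([ 0.4433, -0.2146,  0.0018])]
lap [ 0.5873 -0.1406  0.0153]
plain [ 0.4342 -0.0791  0.0132]
cup [ 0.5014 -0.2949  0.0214]
spin [0.5327 0.2058 0.0555]
lap (0.036, 0.05) 465 zmed 0.0434 rect [ 606.7 -108.1] [82.7 56.4] 5.6 circ 606.4 -107.8 47.8
lap (0.008, 0.018) 605 zmed 0.0139 rect [ 599.7 -123.3] [ 83.6 114.6] 68.4 circ 605.4 -109.3 57.6
plain (0.008, 0.018) 852 zmed 0.0136 rect [441.6 -70. ] [116.5 113.8] 70.2 circ 435.4 -77.0 72.9
cup (0.03, 0.05) 469 zmed 0.0413 rect [ 494.4 -267.1] [106.6  52.1] 1.1 circ 492.9 -273.6 55.2
spin (0.066, 0.076) 203 zmed 0.0720 rect [555.9 259.6] [58.4 65.6] 66.6 circ 556.9 263.3 34.6
spin (0.082, 0.105) 79 zmed 0.0941 rect [558.3 252.3] [18.2 32.7] 24.9 circ 551.9 249.4 16.4
spin (0.11, 0.14) 40 zmed 0.1186 rect [555.8 256.5] [ 7.8 18.7] 72.0 circ 556.3 257.8 9.7
lap ortho ctr [ 0.58734388 -0.14063854]
spin ortho ctr [0.53268065 0.20583526]
```

View pics/ortho.png

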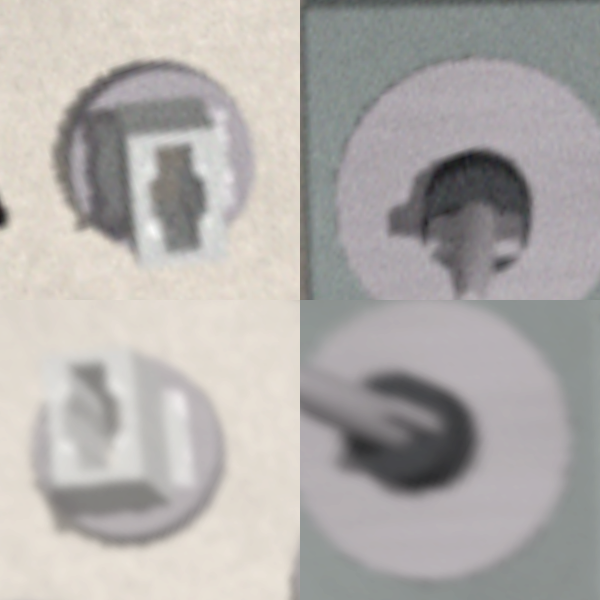

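```bash
cat >> h.py <<'E'
from scipy.spatial.transform import Rotation as R
def q(yaw): # tool x at yaw, y at yaw-90deg, z down
    c,s=np.cos(yaw),np.sin(yaw)
    return R.from_matrix(np.array([[c,s,0],[s,-c,0],[0,0,-1]])).as_quat()
E
python3 - <<'E'
from rig import manip;from h import *;import pickle
for y in np.deg2rad([5.7,185.7,-60,-30,0,30,60,90,120,150,180,210,240]):
    a=manip.ik([.557,.262,.40],q(y));b=manip.ik([.6063,-.1079,.1747],q(y))
    print(round(np.rad2deg(y)),None if a is None else np.round(a,2),None if b is None else np.round(b,2))
manip.reach([.54,.25,.42],q(np.deg2rad(95)))
c=manip.read_camera("wrist");pickle.dump(c,open("w0.pkl","wb"));cv2.imwrite("pics/w0.png",c["image"])
print(manip.get_clock(),np.linalg.inv(c["world_to_cam"])[:3,3],manip.get_position())
E
```

```text
6 [ 0.44  0.46  0.3   1.41  0.   -2.8 ] [-0.18  0.58 -0.09  0.9   0.    2.87]
186 [0.44 0.46 0.3  1.41 0.   0.34] [-0.18  0.58 -0.09  0.9   0.   -0.28]
-60 [ 0.44  0.46  0.3   1.41  0.   -1.65] [-0.18  0.58 -0.09  0.9   0.   -2.27]
-30 [ 0.44  0.46  0.3   1.41  0.   -2.18] [-0.18  0.58 -0.09  0.9   0.   -2.79]
0 [ 0.44  0.46  0.3   1.41  0.   -2.7 ] [-0.18  0.58 -0.09  0.9   0.    2.97]
30 [0.44 0.46 0.3  1.41 0.   3.06] [-0.18  0.58 -0.09  0.9   0.    2.44]
60 [0.44 0.46 0.3  1.41 0.   2.53] [-0.18  0.58 -0.09  0.9   0.    1.92]
90 [0.44 0.46 0.3  1.41 0.   2.01] [-0.18  0.58 -0.09  0.9   0.    1.39]
120 [0.44 0.46 0.3  1.41 0.   1.49] [-0.18  0.58 -0.09  0.9   0.    0.87]
150 [0.44 0.46 0.3  1.41 0.   0.96] [-0.18  0.58 -0.09  0.9   0.    0.35]
180 [0.44 0.46 0.3  1.41 0.   0.44] [-0.18  0.58 -0.09  0.9   0.   -0.18]
210 [ 0.44  0.46  0.3   1.41  0.   -0.08] [-0.18  0.58 -0.09  0.9   0.   -0.7 ]
240 [ 0.44  0.46  0.3   1.41  0.   -0.61] [-0.18  0.58 -0.09  0.9   0.   -1.22]
1.775 [0.53373458 0.32324724 0.38880444] [0.53936904 0.25094042 0.42009964]
```

View pics/w0.png

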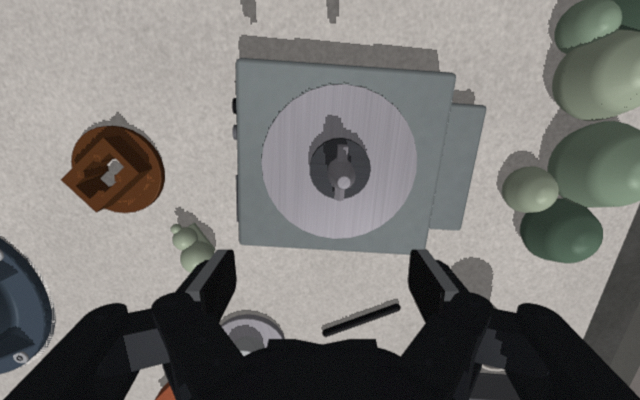

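The wrist view shows the flange as a dark disc at about (339,168), with the nose at (344,183) and the key running roughly up and down the image. I'll enlarge it, rectified at key height.

Run:
```python
import pickle;from h import *
c=pickle.load(open("w0.pkl","rb"));P=cloud(c)
ctr=np.array([.557,.262])
for z0,z1 in((.067,.075),(.08,.104),(.105,.122),(.122,.14)):
    m=near(P,ctr,.045,z0,z1);s=P[m];
    if len(s)<4: print(z0,len(s));continue
    f=(s[:,:2]*1000).astype(np.float32);r=cv2.minAreaRect(f);ci=cv2.minEnclosingCircle(f)
    print(z0,len(s),np.round(np.median(s,0),4),np.round(r[0],1),np.round(r[1],1),round(r[2],1),np.round(ci[0],1),round(ci[1],1))
out=[]
for zz in(.07,.096):
    g=np.linspace(.05,-.05,400);X,Y=np.meshgrid(ctr[0]+g,ctr[1]+g,indexing="ij")
    Q=np.stack([X,Y,np.full_like(X,zz)],-1)@c["world_to_cam"][:3,:3].T+c["world_to_cam"][:3,3]
    U=c["cx"]+c["fx"]*Q[...,0]/-Q[...,2];V=c["cy"]-c["fy"]*Q[...,1]/-Q[...,2]
    out.append(cv2.convertScaleAbs(cv2.remap(c["image"],U.astype(np.float32),V.astype(np.float32),1),alpha=1.8))
    H=cv2.remap(P[...,2].astype(np.float32),U.astype(np.float32),V.astype(np.float32),0)
out.append(cv2.applyColorMap(np.clip((H-.06)*3500,0,255).astype(np.uint8),2))
cv2.imwrite("pics/wo.png",cv2.resize(np.hstack(out),(798,266)))
```

```text
0.067 1977 [0.5516 0.2677 0.0697] [558.2 263.6] [67.2 66. ] 4.7 [558. 263.] 33.9
0.08 374 [0.5568 0.2754 0.093 ] [556.9 263.6] [56.1 24.3] 78.6 [557.9 263.1] 28.3
0.105 300 [0.5551 0.2698 0.113 ] [557.4 264.7] [25.4 22.6] 19.1 [558.1 263.4] 13.0
0.122 227 [0.5576 0.2647 0.1289] [557.7 263.5] [15.7 14.1] 33.9 [558.  263.2] 8.1<stdin>:16: RuntimeWarning: invalid value encountered in cast
```

View pics/wo.png

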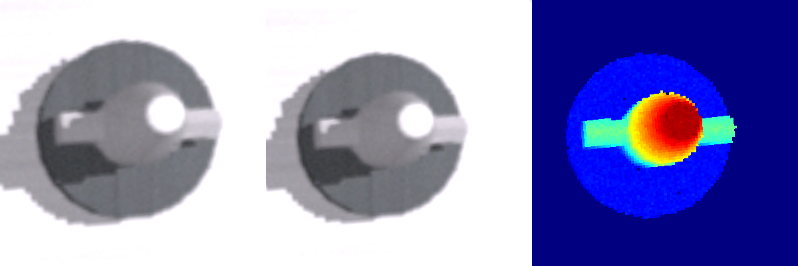

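Run:
```python
import pickle;from h import *;from rig import manip
c=pickle.load(open("w0.pkl","rb"));P=cloud(c);s=P[near(P,[.558,.2632],.035,.08,.104)][:,:2]-[.558,.2632]
s=s[np.linalg.norm(s,axis=1)>.018];a,b=s[s[:,1]>0],s[s[:,1]<0];d=a.mean(0)-b.mean(0)
key=np.arctan2(d[1],d[0]);print("key deg",np.rad2deg(key),len(a),len(b),"mid",(a.mean(0)+b.mean(0))/2)
Y=np.deg2rad(185.7);L=[.6063,-.1079]
manip.reach(L+[.27],q(Y));c=manip.read_camera("wrist");P=cloud(c)
s=P[near(P,L,.06,.036,.05)];r=cv2.minAreaRect((s[:,:2]*1000).astype(np.float32));print("wrist hub",len(s),np.round(r[0],1),np.round(r[1],1),r[2])
manip.servo_line(L+[.185],speed=.12);print("F",manip.get_force())
manip.close_gripper(60);print("gap",manip.get_finger_gap(),manip.get_grip_force(),"F",np.round(manip.get_force(),1))
manip.servo_line(L+[.25],speed=.12)
print("gap",manip.get_finger_gap(),manip.get_grip_force(),"F",np.round(manip.get_force(),1),manip.get_clock())
c=manip.read_camera("side");cv2.imwrite("pics/s1.png",c["image"][100:300,280:500]);pickle.dump(c,open("s1.pkl","wb"))
```

```text
key deg 91.12182871065438 116 97 mid [-0.00029555  0.00022926]
wrist hub 5222 [ 606.2 -109. ] [80.6 54.2] 5.589826583862305
F [0.75768253 0.54624621 0.02412963]
gap 0.053447671650177796 64.3921959400177 F [-2.2  0.1  7.4]
gap 0.05315581711115967 63.41115117073059 F [-0.2 -1.  -3.4] 5.6667
```

View pics/s1.png

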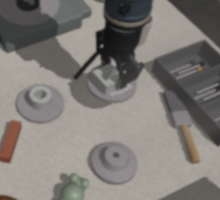

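The wheel is held: the gap is 53 mm, the load is about 4 N, and the crop shows it lifted in the fingers. Now I'll carry it over and lower it while watching the force.

Run:
```python
from h import *;from rig import manip
S=[.558,.2633];y0=np.deg2rad(271.4)
manip.servo_line([.6063,-.1079,.36],speed=.2)
manip.reach(S+[.36],q(y0))
manip.servo_line(S+[.29],speed=.1)
off=lambda z:z-.185-.07
f0=manip.get_force();print("over",manip.get_clock(),np.round(f0,1))
z=.29
offs=[0,4,-4,8,-8,12,-12];i=0
while z>.2535 and manip.get_clock()<28:
    z-=.003;manip.servo_line(S+[z],speed=.05,rotation=q(y0+np.deg2rad(offs[i])))
    f=manip.get_force();print(round(off(z)*1e3,1),np.round(f,1),np.round(manip.get_position(),4))
    if f[2]>f0[2]+12:
        if z<.262: break
        i+=1
        if i==len(offs): break
        z+=.003
c=manip.read_camera("scene");cv2.imwrite("pics/s2.png",cv2.resize(c["image"][190:350,350:530],None,fx=3,fy=3))
print(manip.get_clock(),manip.get_grip_force(),manip.get_finger_gap())
```

```text
over 8.6667 [ 0.8  0.7 -4.1]
32.0 [ 0.5  0.5 -3.4] [0.558  0.2633 0.2872]
29.0 [-1.1 -0.1 -3.1] [0.5579 0.2633 0.2838]
26.0 [ 0.7 -0.4 -4.1] [0.5579 0.2633 0.2807]
23.0 [-0.3  1.1 -3.5] [0.5579 0.2633 0.2778]
20.0 [ 0.1 -0.3 -3.5] [0.5579 0.2633 0.2748]
17.0 [ 0.5 -0.1 -2.9] [0.5579 0.2632 0.2718]
14.0 [ 0.6 -0.3 -3.9] [0.5579 0.2633 0.2688]
11.0 [-0.1 -0.6 -4.1] [0.5579 0.2633 0.2658]
8.0 [-0.4 -0.  -3.8] [0.5579 0.2633 0.2628]
5.0 [-0.3 -0.2 -3.8] [0.5579 0.2633 0.2598]
2.0 [ 0.6 -0.1 -4. ] [0.5579 0.2633 0.2568]
-1.0 [-9.3 -4.9 23.5] [0.558  0.2633 0.2559]
11.7167 66.78697943687439 0.05286469449597762
```

View pics/s2.png

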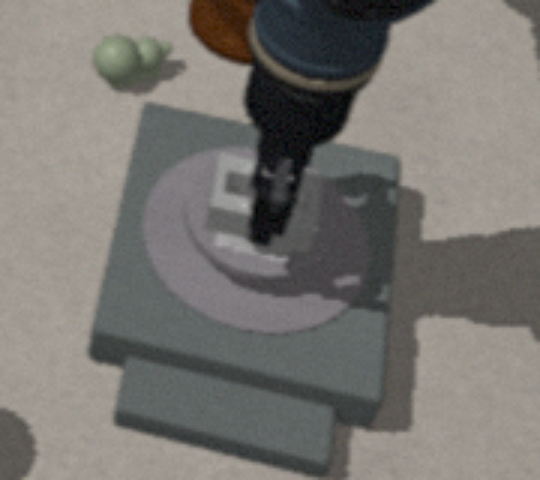

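It dropped home, making contact at about 1 mm of height, and the picture shows it on the spindle. Now I'll release it, retreat and check.

Run:
```python
from h import *;from rig import manip
S=[.558,.2633]
manip.gripper_open();manip.sleep(.3)
manip.servo_line(S+[.42],speed=.12)
manip.reach([.50,.15,.42],manip.get_ee_rot());manip.sleep(.3)
for n in("wrist","scene"):
    c=manip.read_camera(n);P=cloud(c)
    for z0,z1,r in((.105,.118,.06),(.076,.089,.064)):
        s=P[near(P,S,r,z0,z1)];f=(s[:,:2]*1000).astype(np.float32)
        if len(f)<5: continue
        A=np.c_[s[:,:2]-S,np.ones(len(s))];k=np.linalg.lstsq(A,s[:,2],rcond=None)[0]
        t=cv2.minAreaRect(f);print(n,len(s),"z",np.round(np.median(s[:,2]),4),"tilt deg",np.round(np.rad2deg(k[:2]),1),np.round(t[0],1),np.round(t[1],1),round(t[2],1))
print(manip.get_clock(),np.round(manip.get_force(),1))
```

```text
wrist 2576 z 0.1114 tilt deg [0.  0.1] [559.  261.6] [54.5 81.6] 1.3
wrist 2821 z 0.0815 tilt deg [0.2 0.2] [554.1 258.2] [104.6 109.5] 1.9
scene 585 z 0.1131 tilt deg [-1.3  0. ] [558.6 262.7] [59.8 80. ] 1.3
scene 760 z 0.0837 tilt deg [-0.9  0.1] [560.3 261.7] [115.2 112. ] 59.3
14.95 [-0.5  0.4  0.2]
```

The hub top is at 0.111–0.113 m (0.112 expected), and the wheel is level, centred and aligned with the key.

```bash
python3 -c "
from rig import manip
print(manip.close_job())"
```

```text
the job is handed in; nothing more can be done
None
```

The lap wheel is home on the spindle, flat on the flange with its slots on the key and released; the job was handed in at about 15 s (no verdict was returned), and the arm never went near the other two wheels.

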